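# Index and clamp the rotary inspection stage

### The arm

A 6-joint arm with a two-finger parallel gripper is mounted at the origin on the work surface. World frame = base frame: x ahead of the robot, y to its left, z up, the work surface at z = 0. Lengths are in m, angles in rad, forces in N, time in s.
With the tool pointing down it reaches from about 0.375 to 0.9 m from the base axis. Payload 3.1 kg.
Tool frame: the origin (TCP) lies between the finger pads; the fingertips stand 17 mm ahead of it and the grasp point (between the pads) lies 2 mm behind it; z points along the fingers, y is the line along which they close (so a half turn about z gives the same grasp; the last joint's range is limited). The gripper opens to 85 mm and grips with 20 to 120 N. Pads are 22 mm wide; open, the fingers measure 114 mm over their backs; the gripper's body (76 mm by 85 mm) begins 54 mm behind the grasp point. The pads swing forward as they close: fully open they stand 13 mm farther back than shut.
Start: joints at [-1.45, 0.527, 1.433, -0, 1.181, -0.178], TCP at [0.184, -0.597, 0.248] pointing down, gripper open.
Joint ranges: [-3.08, 3.08], [-0.75, 2.2], [0.22, 2.44], [-1.43, 4.57], [0, 2.65], [-2.85, 2.85]. Speed limits (rad/s): [2.79, 2.79, 3.14, 3.14, 3.14, 3.14].

### API

Orientations are given as a unit quaternion [x, y, z, w].
In Python, from station import sense, vision, order gives the robot as it stands.
- The arm moves only by the shell command python3 -m crank 'ROWS' [OPENING] [FORCE]. ROWS is JSON, a list of rows, each an object with "dp": the shift along the world's x, y, z in units of 30 mm (1.0 is 30 mm), a list of three; "angular": the turn, a rotation vector about the world's x, y, z in degrees, a list of three. In form: [{"dp": [dx, dy, dz], "angular": [ax, ay, az]}, ...]. A call has 1 to 20 rows; each row shifts and turns the commanded pose from where the row before left it; what a row does not reach is not made up. A row lasts 1/10 s, in which the tool goes at most 50 mm and 8.59 degrees, less where a joint would pass 70% of its speed; a pose out of reach is approached as far as the arm can. A call is refused whole if a number of a shift passes 1 or a number of a turn 8.59, either way. A call with a gripper value outside its range is refused whole. OPENING is the closure, from 0 (fully open) to 1 (shut), set as the call begins (- or left out, the last holds). The fingers move at their own pace and stop on an object; FORCE is the grip in N (left out, the last holds). Time passes only in rows, so rows that do not move let the fingers close. It gives the time, the measured TCP pose, the force, the opening and the grip force at its end, in the units of the state.
- sense(): the state, without advancing time (a new reading comes with each control period).
- vision.snapshot(name): name is "scene" or "side" or "wrist"; returns a dict with "image" (384x512x3 uint8, blue, green, red), "range_z" (384x512 float32, m along the optical axis (not along the pixel's ray), 0 where there is no reading), "mtx" (3x3 intrinsics, pixels), "dist" ([k1, k2, p1, p2, k3] as OpenCV has them; the pictures are not rectified), "pose" (4x4, takes a point from camera to world coordinates); the wrist camera has in their place "mount" (4x4, takes a point from camera to tool coordinates, whose origin is the TCP and whose axes are the flange's). Camera axes: x right, y down, z forward; pixel columns grow to the right and rows downward; lengths in m; the calibration is good to about 2 mm. A picture is of the moment at which its call begins: read the wrist's pose just before it.
- order.sign_off(): hands the job in; it is judged then, once.
The state is a dict: "t": time; "q": joint angles; "qd": joint speeds; "tau": joint torques, N m; "tcp_pos": TCP position; "tool_rot": TCP orientation; "force": force on the tool from outside, world axes, zero at the start; "ft_torque": the same for the moment, N m; "finger_gap": opening from 0.0 (shut) to 1.0 (fully open); "gripper_force": force on a finger pad.
Only numpy, scipy, OpenCV 4.12 (cv2) and the standard library are available. Lean on these libraries where they do the work, as an engineer would, in place of code of your own. Each camera call takes 0.05 s, during which the arm holds its last target. There are 200 camera calls.

### The job

Set the rotary inspection stage: push one of its spokes round with a fingertip until the red pointer points at the middle of the green disc (not the blue one). Then push the yellow-knobbed clamp lever fully round to its stop at the orange post, leaving the pointer on the green disc. Nothing is to be picked up: the steel bush must stay standing in the middle of the stage, and everything else on the table must be left where it is.

Things in the scene. Friction and masses are not known exactly. Their poses are not given: they have to be found in the camera images.
- stage_axis (a point): The stage: a fixed white round housing, 270 mm across, 35 mm high, with a 30 mm high white wing (90 mm wide, reaching 210 mm from the axis) that carries the clamp lever. This point is on the vertical turning axis at the housing's top face, 35 mm above the table; z up, -y towards the clamp wing. On it turns a dark steel platen, 104 mm across, its top 50 mm above the table.
- platen (a joint): Angle of the platen and its three spokes about the vertical axis, rad, growing counterclockwise seen from above; 0: red pointer along +x of stage_axis. Range -2.6 to 2.6, starts within 0.4 of 0. Stiff (about 3 N at 78 mm from the axis); stays where left.
- pointer_tip (a point): Tip of the red pointer, 122 mm from the axis, 56 mm above the table; x outwards, z up. The pointer is one of 3 level round spokes 120 degrees apart (two bare steel): 16 mm thick, centre line 55 mm above the table, out to 102 mm from the axis; then a red needle 5 mm wide. Push a spoke 75 to 85 mm from the axis, fingertips 42 to 48 mm above the table.
- green_mark: Green disc, 18 mm across and 4 mm thick, fixed on the housing's outer rim; origin at the centre of its underside, 35 mm above the table, 114 to 123 mm from the axis. The pointer's needle passes 14 mm above it. The target.
- blue_mark: Blue disc of the same size on the other side of the rim: not the target.
- clamp (a joint): Angle of the clamp lever about its vertical pivot, rad: 0 fully open, growing clockwise seen from above, 1.4 fully home against the orange post (the stop). It starts between 0 and 0.25, turns stiffly (about 2 N at 55 mm) and stays where it is left.
- clamp_pivot (a point): Point on the vertical pivot of the clamp lever, in the middle of the lever bar, 54 mm above the table, 168 mm from the stage axis on the wing. x points outwards along the lever, z up. The pivot has a black hub 30 mm across and 65 mm high, on a dark boss 40 mm across.
- clamp_knob (a point): Centre of the yellow ball, 24 mm across, at the end of the black clamp lever: 70 mm from the pivot, 55 mm above the table. The lever bar is round, 12 mm thick, level, its centre line 54 mm above the table. A fingertip 50 to 60 mm from the pivot, 42 to 48 mm above the table, pushes it well.
- bush: Loose flanged steel bush, 56 mm across at its foot, 34 mm high, 0.15 to 0.31 kg, standing on the middle of the platen (top 84 to 86 mm above the table); origin at the centre of its underside. It turns with the platen and must stay there.
- setting_ring: Loose steel setting ring, 52 mm across, 18 mm high, on the table near the stage. Bystander. Origin at the centre of its underside.
- plug_gauge: Loose brass plug gauge, 24 mm across, 50 mm body plus a narrower head, standing on the table beyond the stage. Bystander. Origin at the centre of its underside.
- mouse: Black computer mouse, 100 x 58 x 30 mm, left of the stage. Bystander.
- cleaner: White cleaner bottle, 52 mm across, 130 mm high. Bystander.
- mug: White mug, 76 mm across, 90 mm high. Bystander.
- screwdriver: Screwdriver lying on the right. Bystander.
- gauge_case: Wooden gauge case, 110 x 75 x 32 mm. Bystander.
Things that resemble listed ones, but are neither listed nor needed, are in the scene too. What is shaped like the bush but purple is not meant.

How it is judged:
On the way, in this order (a step that is already met when the one before it is completed fails the run):
1. the red pointer stands at the green disc (y of green_mark in the frame of pointer_tip between -0.006 and 0.006 m and x of green_mark in the frame of pointer_tip above -0.05 m and velocity of joint platen between -0.05 and 0.05 rad/s), for 0.3 s.
2. the clamp lever is pushed home (value of joint clamp above 1.25 rad), for 0.2 s.
At the end, for the whole second after the job is handed in: The red pointer's centre line passes within 6 mm of the green disc's centre and is at rest, the clamp lever is within 0.15 rad of its stop, the bush stands upright within 10 mm of where it was, and the bystanders are within 15 mm of where they were (all of step 1 and value of joint clamp above 1.25 rad and distance of bush from where it was at the start of the episode below 0.01 m and angle between bush's own z axis and vertical below 0.1 rad and linear speed of bush below 0.02 m/s and distance of each of setting_ring, plug_gauge, mouse, cleaner, mug, screwdriver, gauge_case from where it was at the start of the episode below 0.015 m); the robot touches nothing.
It fails at once if the clamp is closed (beyond 0.9 rad) while the pointer is off the green disc (more than 10 mm) (value of joint clamp above 0.9 rad and (y of green_mark in the frame of pointer_tip below -0.01 m or y of green_mark in the frame of pointer_tip above 0.01 m or x of green_mark in the frame of pointer_tip below -0.05 m)).
It fails at once if the bush is lifted, shifted more than 10 mm or tipped (distance of bush from where it was at the start of the episode above 0.01 m or angle between bush's own z axis and vertical above 0.2 rad).
It fails at once if a bystander is moved or lifted more than 15 mm (distance of any of setting_ring, plug_gauge, mouse, cleaner, mug, screwdriver, gauge_case from where it was at the start of the episode above 0.015 m).
It also fails if it takes over 64 s, if anything falls off the work surface, if the arm or the gripper's body presses on something with over 40 N, if the wrist force passes 120 N, or if a joint passes its speed limit or range.

## Working session

There is one attempt and no reset: what is moved stays moved. The work goes in short steps, Python scripts to look and compute and a shell command to move; the robot and the scene stay as the last step left them, time stands still between calls to the robot, and variables do not carry over. Pictures are saved under pics/ and viewed, at most 10 in all, crops included, and the job is handed in when it is done.

```bash
mkdir -p pics; cat > h.py <<'E'
import numpy as np, cv2
from station import sense, vision, order
from scipy.spatial.transform import Rotation as R
def snap(n):
    s=sense(); d=vision.snapshot(n)
    if n=='wrist':
        T=np.eye(4);T[:3,:3]=R.from_quat(s['tool_rot']).as_matrix();T[:3,3]=s['tcp_pos'];d['pose']=T@d['mount']
    return d
def world(d):
    h,w=d['range_z'].shape
    u,v=np.meshgrid(np.arange(w),np.arange(h))
    p=cv2.undistortPoints(np.stack([u,v],-1).reshape(-1,1,2).astype(np.float64),np.array(d['mtx']),np.array(d['dist'])).reshape(h,w,2)
    P=np.concatenate([p,np.ones((h,w,1))],-1)*d['range_z'][...,None]
    T=np.array(d['pose']);return P@T[:3,:3].T+T[:3,3]
E
python3 - <<'E'
from h import *
for n in('scene','side'):
    d=snap(n);cv2.imwrite(f'pics/{n}0.png',d['image']);np.savez(f'{n}0.npz',img=d['image'],W=world(d),r=d['range_z'])
    print(n,np.round(d['pose'],2).tolist())
print(sense())
E
```

```text
scene [[-0.21, 0.65, -0.73, 1.59], [0.98, 0.15, -0.15, 0.24], [0.01, -0.75, -0.67, 1.02], [0.0, 0.0, 0.0, 1.0]]
side [[0.99, -0.06, 0.12, 0.4], [-0.13, -0.55, 0.83, -0.88], [0.02, -0.84, -0.55, 0.66], [0.0, 0.0, 0.0, 1.0]]
{'t': 0.1, 'q': array([-1.45049865e+00,  5.28361935e-01,  1.43380967e+00, -8.65128228e-06,
        1.18142743e+00, -1.78509473e-01]), 'qd': array([-0.00020251, -0.00070112, -0.00343332,  0.00271485, -0.00210512,
       -0.00199059]), 'tau': array([ 1.57689246e-04, -4.43302310e+01, -1.78586859e+01, -2.72529151e-04,
        3.81965510e-03,  1.83056693e-05]), 'tcp_pos': array([ 0.18393051, -0.5966571 ,  0.24742709]), 'tool_rot': array([ 9.88859288e-01,  1.48849932e-01,  2.51961297e-05, -1.00288240e-03]), 'force': array([ 0.0235045 , -0.25697897,  0.16082979]), 'ft_torque': array([-0.02640946, -0.00877633, -0.01566194]), 'gripper_force': 0.0, 'finger_gap': 1.0036575784778516}
```

View pics/scene0.png

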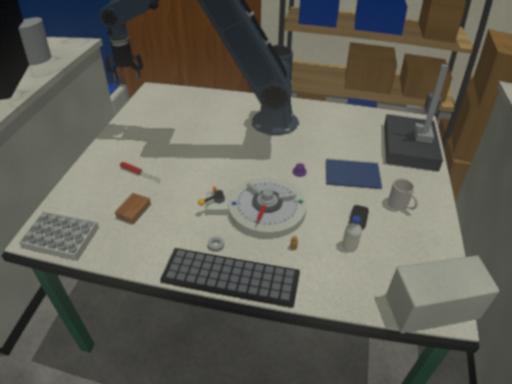

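View pics/side0.png

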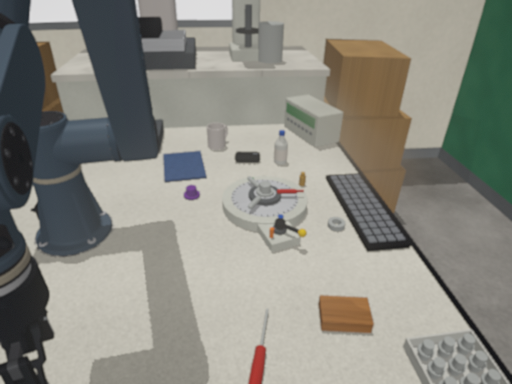

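The scene view shows the stage at about (267,205), with the pointer towards (261,218), the clamp at (212,198), the ring at (216,243) and the gauge at (294,243). Next I measure the coloured features.

```bash
python3 - <<'E'
from h import *
for n,(x0,x1,y0,y1) in {'scene':(185,320,170,255),'side':(205,350,165,255)}.items():
    z=np.load(f'{n}0.npz');W=z['W'];img=z['img']
    hsv=cv2.cvtColor(img,cv2.COLOR_BGR2HSV);m0=np.zeros(img.shape[:2],bool);m0[y0:y1,x0:x1]=1
    H,S,V=[hsv[...,i].astype(int) for i in range(3)]
    for c,m in {'red':((H<5)|(H>174))&(S>150),'orange':(H>=5)&(H<17)&(S>150),'yellow':(H>=20)&(H<33)&(S>130),'green':(H>40)&(H<85)&(S>80),'blue':(H>95)&(H<130)&(S>110)}.items():
        k,l,st,ce=cv2.connectedComponentsWithStats((m&m0).astype(np.uint8))
        for i in range(1,k):
            if st[i,4]>3:
                P=W[(l==i)&(z['r']>0)]
                print(n,c,st[i,4],ce[i].round(),np.median(P,0).round(4),P.min(0).round(3),P.max(0).round(3))
    # housing top at z~.035
    m=m0&(abs(W[...,2]-.035)<.004); P=W[m][:,:2]
    hull=cv2.convexHull(P.astype(np.float32)); print(cv2.minEnclosingCircle(P.astype(np.float32)),len(P))
    m=m0&(abs(W[...,2]-.085)<.004);print('top',W[m].mean(0),m.sum())
    cv2.imwrite(f'pics/{n}c.png',cv2.resize(img[y0:y1,x0:x1],None,fx=5.5,fy=5.5,interpolation=cv2.INTER_CUBIC))
E
```

```text
scene red 30 [262. 211.] [0.6358 0.0666 0.0634] [0.614 0.062 0.06 ] [0.666 0.073 0.066]
scene yellow 24 [201. 202.] [ 0.6375 -0.1403  0.0617] [ 0.63  -0.148  0.056] [ 0.647 -0.129  0.07 ]
scene green 5 [300. 201.] [0.5408 0.1829 0.0419] [0.539 0.179 0.04 ] [0.548 0.186 0.044]
((0.6121871471405029, 0.03928317874670029), 0.19132249057292938) 2514
top [0.56617711 0.07331017 0.08433296] 63
side red 40 [286. 191.] [0.6267 0.0593 0.0571] [0.604 0.054 0.053] [0.661 0.064 0.062]
side orange 17 [272. 231.] [ 0.552  -0.1255  0.0543] [ 0.55  -0.13   0.034] [ 0.557 -0.12   0.06 ]
side yellow 42 [302. 232.] [ 0.6291 -0.1511  0.0603] [ 0.62  -0.156  0.052] [ 0.639 -0.143  0.066]
side blue 10 [280. 216.] [ 0.5934 -0.0424  0.0362] [ 0.589 -0.049  0.033] [ 0.598 -0.037  0.038]
((0.6077272891998291, 0.048983313143253326), 0.18397203087806702) 2263
top [0.56505    0.06852522 0.08190273] 28
```

View pics/scenec.png

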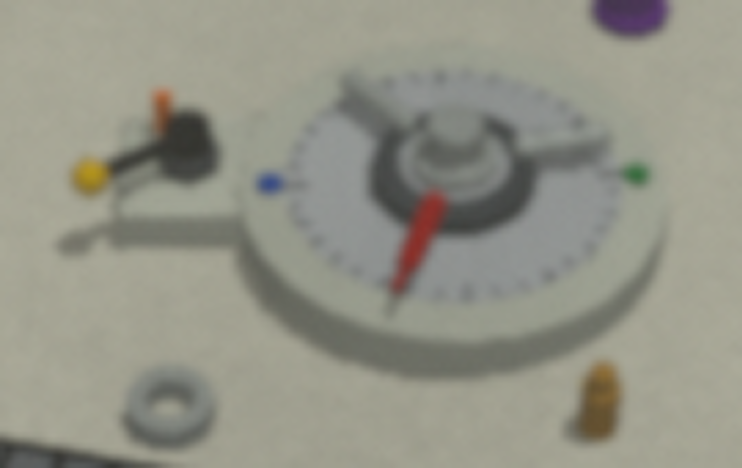

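```bash
python3 -m crank '[{"dp":[0.5,0.95,0.3],"angular":[0,0,0]},{"dp":[0.5,0.95,0.3],"angular":[0,0,0]},{"dp":[0.5,0.95,0.3],"angular":[0,0,0]},{"dp":[0.5,0.95,0.3],"angular":[0,0,0]},{"dp":[0.5,0.95,0.3],"angular":[0,0,0]},{"dp":[0.5,0.95,0.3],"angular":[0,0,0]},{"dp":[0.5,0.95,0.3],"angular":[0,0,0]},{"dp":[0.5,0.95,0.3],"angular":[0,0,0]},{"dp":[0.5,0.95,0.3],"angular":[0,0,0]},{"dp":[0.5,0.95,0.3],"angular":[0,0,0]},{"dp":[0.5,0.95,0.3],"angular":[0,0,0]},{"dp":[0.5,0.95,0.3],"angular":[0,0,0]},{"dp":[0.5,0.95,0],"angular":[0,0,0]},{"dp":[0.5,0.95,0],"angular":[0,0,0]},{"dp":[0.5,0.95,0],"angular":[0,0,0]},{"dp":[0.5,0.95,0],"angular":[0,0,0]},{"dp":[0.5,0.95,0],"angular":[0,0,0]},{"dp":[0.5,0.95,0],"angular":[0,0,0]},{"dp":[0.5,0.95,0],"angular":[0,0,0]},{"dp":[0,0,0],"angular":[0,0,0]}]' 1 20
python3 - <<'E'
from h import *
d=vision.snapshot('wrist');print(np.round(d['mount'],3).tolist(),d['mtx'])
E
```

```text
t: 2.1
tcp_pos: [0.4697, -0.0529, 0.356]
tool_rot: [0.989, 0.151, 0.0, -0.001]
force: [0.1, -0.2, 0.2]
finger_gap: 0.001
gripper_force: 0.0
[[-0.0, -0.956, -0.294, 0.076], [1.0, -0.0, -0.0, 0.001], [0.0, -0.294, 0.956, -0.124], [0.0, 0.0, 0.0, 1.0]] [[270.16321197   0.         259.58704031]
 [  0.         270.16321197 195.45780483]
 [  0.           0.           1.        ]]
```

```bash
python3 -m crank '[{"dp":[0.9,0.8,0],"angular":[0,0,0]},{"dp":[0.9,0.8,0],"angular":[0,0,0]},{"dp":[0.9,0.8,0],"angular":[0,0,0]},{"dp":[0.9,0.8,0],"angular":[0,0,0]},{"dp":[0,0,0],"angular":[0,0,0]},{"dp":[0,0,0],"angular":[0,0,0]}]'
cat > meas.py <<'E'
import sys
from h import *
d=snap('wrist');W=world(d);img=d['image'];r=d['range_z']
hsv=cv2.cvtColor(img,cv2.COLOR_BGR2HSV);H,S,V=[hsv[...,i].astype(int) for i in range(3)]
near=(np.hypot(W[...,0]-.566,W[...,1]-.07)<.28)&(r>0)&(W[...,2]>.015)&(W[...,2]<.11)
out={}
for c,m in {'red':((H<5)|(H>174))&(S>140),'orange':(H>=5)&(H<17)&(S>150),'yellow':(H>=20)&(H<33)&(S>130),'green':(H>40)&(H<85)&(S>80),'blue':(H>95)&(H<130)&(S>110)}.items():
    k,l,st,ce=cv2.connectedComponentsWithStats((m&near).astype(np.uint8))
    for i in range(1,k):
        if st[i,4]>15:
            P=W[l==i];out.setdefault(c,[]).append(P)
            print(c,st[i,4],ce[i].round(),((P.min(0)+P.max(0))/2).round(4),P.mean(0).round(4),np.median(P[:,2]).round(3))
m=near&(abs(W[...,2]-.085)<.004);P=W[m][:,:2].astype(np.float32);print('bush top',cv2.minEnclosingCircle(P),m.sum())
m=near&(abs(W[...,2]-.065)<.005)&(V<70);print('hub',W[m].mean(0) if m.any() else None,m.sum())
# housing circle: z~.035, far from wing; robust fit of hull
m=near&(abs(W[...,2]-.035)<.003)&(W[...,1]>-.03);P=W[m][:,:2]
h=cv2.convexHull(P.astype(np.float32))[:,0];
from scipy.optimize import least_squares
f=least_squares(lambda p:np.hypot(h[:,0]-p[0],h[:,1]-p[1])-p[2],[.566,.07,.135],loss='soft_l1',f_scale=.002)
print('axis fit',f.x.round(4))
C=f.x[:2]
if 'green' in out and 'red' in out:
    g=out['green'][0];g=((g.min(0)+g.max(0))/2)[:2]-C
    R_=np.concatenate(out['red']);R_=R_[np.hypot(*(R_[:,:2]-C).T)<.125][:,:2]-C
    vx,vy,x0,y0=cv2.fitLine(R_.astype(np.float32),cv2.DIST_HUBER,0,.01,.01).ravel()
    s=np.sign(vx*x0+vy*y0);u=np.array([vx,vy])*s
    print('green ang',np.degrees(np.arctan2(g[1],g[0])),np.hypot(*g),'ptr ang line',np.degrees(np.arctan2(u[1],u[0])),'mean',np.degrees(np.arctan2(*R_.mean(0)[::-1])),'line offset at axis mm',1e3*(u[0]*y0-u[1]*x0),
     'green off line mm',1e3*(u[0]*(g[1]-y0)-u[1]*(g[0]-x0)))
cv2.imwrite(f'pics/{sys.argv[1]}.png',img);np.savez(f'{sys.argv[1]}.npz',W=W,img=img)
E
python3 meas.py w1
```

```text
t: 2.75
tcp_pos: [0.5766, 0.0395, 0.3555]
tool_rot: [0.989, 0.149, -0.001, 0.0]
force: [0.3, 0.1, 0.0]
finger_gap: 0.0
gripper_force: 0.0
red 390 [256. 119.] [0.6435 0.0645 0.0597] [0.637  0.0636 0.0603] 0.061
orange 55 [346. 201.] [ 0.5553 -0.1193  0.0485] [ 0.556  -0.1178  0.0542] 0.058
yellow 149 [380. 161.] [ 0.6334 -0.1404  0.0608] [ 0.6337 -0.1395  0.0625] 0.063
green 64 [169. 157.] [0.5378 0.1817 0.0375] [0.5378 0.1816 0.0377] 0.038
blue 59 [309. 163.] [ 0.5957 -0.0398  0.0374] [ 0.5957 -0.0398  0.0376] 0.038
bush top ((0.5655753016471863, 0.07087212800979614), 0.01782897301018238) 421
hub [ 0.58280146 -0.09437539  0.06294842] 255
axis fit [0.5275 0.1426 0.2036]
green ang 75.15698819340766 0.040401603386565385 ptr ang line 2.7520974 mean -41.24415760669664 line offset at axis mm -80.469925 green off line mm 118.98139618125765
```

View pics/w1.png

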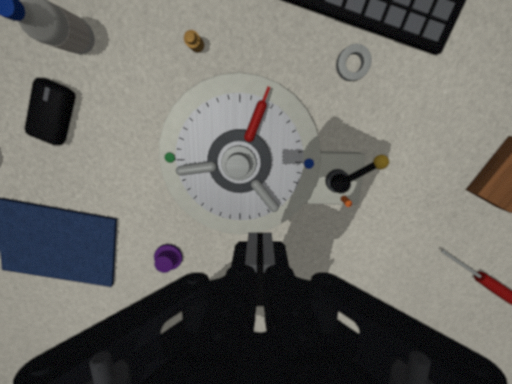

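The wrist view shows the pointer at (256,119), the green disc at (169,157), the blue disc at (309,163), the clamp hub at (338,181), the knob at (380,161) and the orange post at (346,201). I take the axis as (0.566, 0.071) and check the fingertip depth before descending.

```bash
python3 - <<'E'
from h import *
z=np.load('w1.npz');W=z['W'];t=np.array([.5766,.0395,.3555]);a=2*np.arctan2(.149,.989)
P=W-t;x=P@[np.cos(a),np.sin(a),0];y=P@[np.sin(a),-np.cos(a),0]
for v in (234,237,242,250,260):
    print(v,[(u,*(1e3*np.array([x[v,u],y[v,u],P[v,u,2]])).round().astype(int)) for u in (242,247,252,257,262,267,272,276)])
E
sed -i 's/^C=f.x\[:2\]/C=np.array([.566,.071])/; s/^m=near&(abs(W\[...,2\]-.035).*$/m=near\&(abs(W[...,2]-.035)<.003)\&(abs(np.hypot(W[...,0]-.566,W[...,1]-.071)-.13)<.015)\&(W[...,1]>0);P=W[m][:,:2]/' meas.py
sed -i 's/R_=np.concatenate(out/R_=np.concatenate(out/; s/loss=.soft_l1/loss="soft_l1"/' meas.py
```

```text
234 [(242, np.int64(-152), np.int64(-34), np.int64(-357)), (247, np.int64(-152), np.int64(-24), np.int64(-356)), (252, np.int64(12), np.int64(-4), np.int64(-12)), (257, np.int64(11), np.int64(-1), np.int64(-12)), (262, np.int64(12), np.int64(2), np.int64(-11)), (267, np.int64(11), np.int64(5), np.int64(-12)), (272, np.int64(-151), np.int64(25), np.int64(-356)), (276, np.int64(-152), np.int64(32), np.int64(-357))]
237 [(242, np.int64(-158), np.int64(-34), np.int64(-357)), (247, np.int64(-158), np.int64(-24), np.int64(-356)), (252, np.int64(12), np.int64(-3), np.int64(-8)), (257, np.int64(12), np.int64(-1), np.int64(-8)), (262, np.int64(12), np.int64(2), np.int64(-7)), (267, np.int64(12), np.int64(5), np.int64(-8)), (272, np.int64(-158), np.int64(25), np.int64(-357)), (276, np.int64(-158), np.int64(33), np.int64(-355))]
242 [(242, np.int64(8), np.int64(-9), np.int64(-9)), (247, np.int64(12), np.int64(-6), np.int64(-2)), (252, np.int64(12), np.int64(-3), np.int64(-2)), (257, np.int64(11), np.int64(-1), np.int64(-3)), (262, np.int64(11), np.int64(2), np.int64(-3)), (267, np.int64(12), np
[... 195 characters left out ...]
np.int64(-5), np.int64(7)), (252, np.int64(12), np.int64(-3), np.int64(7)), (257, np.int64(12), np.int64(-1), np.int64(6)), (262, np.int64(12), np.int64(2), np.int64(7)), (267, np.int64(12), np.int64(4), np.int64(7)), (272, np.int64(12), np.int64(7), np.int64(7)), (276, np.int64(8), np.int64(9), np.int64(-1))]
260 [(242, np.int64(8), np.int64(-8), np.int64(9)), (247, np.int64(12), np.int64(-5), np.int64(16)), (252, np.int64(12), np.int64(-3), np.int64(16)), (257, np.int64(12), np.int64(-1), np.int64(16)), (262, np.int64(12), np.int64(2), np.int64(16)), (267, np.int64(12), np.int64(4), np.int64(16)), (272, np.int64(12), np.int64(6), np.int64(16)), (276, np.int64(8), np.int64(9), np.int64(9))]
```

```bash
python3 meas.py w1b
```

```text
File "meas.py", line 19
    f=least_squares(lambda p:np.hypot(h[:,0]-p[0],h[:,1]-p[1])-p[2],[.566,.07,.135],loss="soft_l1"',f_scale=.002)
                                                                                                  ^
SyntaxError: unterminated string literal (detected at line 19)
```

```bash
sed -i "s/\"soft_l1\"'/\"soft_l1\"/" meas.py; python3 meas.py w1b
python3 -m crank '[{"dp":[0.9,-0.25,-0.5],"angular":[0,0,0]},{"dp":[0.9,-0.25,-0.8],"angular":[0,0,0]},{"dp":[0,0,-1],"angular":[0,0,0]},{"dp":[0,0,-1],"angular":[0,0,0]},{"dp":[0,0,-1],"angular":[0,0,0]},{"dp":[0,0,-1],"angular":[0,0,0]},{"dp":[0,0,-1],"angular":[0,0,0]},{"dp":[0,0,-1],"angular":[0,0,0]},{"dp":[0,0,-1],"angular":[0,0,0]},{"dp":[0,0,-1],"angular":[0,0,0]},{"dp":[0,0,-0.4],"angular":[0,0,0]},{"dp":[0,0,0],"angular":[0,0,0]},{"dp":[0,0,0],"angular":[0,0,0]}]'
```

```text
red 391 [256. 119.] [0.6444 0.0645 0.0601] [0.6371 0.0637 0.0604] 0.061
orange 55 [346. 201.] [ 0.5554 -0.1192  0.0481] [ 0.5562 -0.1179  0.0537] 0.058
yellow 151 [380. 161.] [ 0.6335 -0.1406  0.0608] [ 0.6336 -0.1395  0.0624] 0.063
green 65 [169. 157.] [0.5381 0.1816 0.0382] [0.5379 0.1816 0.0377] 0.038
blue 61 [308. 163.] [ 0.5957 -0.0393  0.0377] [ 0.5957 -0.0396  0.0378] 0.038
bush top ((0.5657896399497986, 0.07097623497247696), 0.017910584807395935) 429
hub [ 0.58396087 -0.09457815  0.06299415] 262
axis fit [0.5659 0.0711 0.1333]
green ang 104.1598324674581 0.11410436618136273 ptr ang line -5.8313923 mean -5.888831044764785 line offset at axis mm -0.07164944 green off line mm 107.30065521682705
t: 4.15
tcp_pos: [0.6316, 0.0245, 0.0664]
tool_rot: [0.989, 0.148, 0.001, 0.0]
force: [-0.2, 1.0, -0.0]
finger_gap: -0.001
gripper_force: 0.0
```

```bash
python3 - <<'E'
import numpy as np
a=np.radians(np.arange(-35,84,4.5));P=80*np.c_[np.cos(a),np.sin(a)]
d=np.diff(P,axis=0)/30
for i,x in enumerate(d):print(np.degrees(a[i+1]).round(1),x.round(2))
E
```

```text
-30.5 [0.11 0.18]
-26.0 [0.1  0.18]
-21.5 [0.08 0.19]
-17.0 [0.07 0.2 ]
-12.5 [0.05 0.2 ]
-8.0 [0.04 0.21]
-3.5 [0.02 0.21]
1.0 [0.   0.21]
5.5 [-0.01  0.21]
10.0 [-0.03  0.21]
14.5 [-0.04  0.2 ]
19.0 [-0.06  0.2 ]
23.5 [-0.08  0.2 ]
28.0 [-0.09  0.19]
32.5 [-0.11  0.18]
37.0 [-0.12  0.17]
41.5 [-0.13  0.16]
46.0 [-0.14  0.15]
50.5 [-0.16  0.14]
55.0 [-0.17  0.13]
59.5 [-0.18  0.11]
64.0 [-0.18  0.1 ]
68.5 [-0.19  0.08]
73.0 [-0.2   0.07]
77.5 [-0.2   0.05]
82.0 [-0.21  0.04]
```

```bash
python3 -m crank '[{"dp":[0.11,0.18,-0.1],"angular":[0,0,0]},{"dp":[0.1,0.18,0],"angular":[0,0,0]},{"dp":[0.08,0.19,0],"angular":[0,0,0]},{"dp":[0.07,0.2,0],"angular":[0,0,0]},{"dp":[0.05,0.2,0],"angular":[0,0,0]},{"dp":[0.04,0.21,0],"angular":[0,0,0]},{"dp":[0.02,0.21,0],"angular":[0,0,0]},{"dp":[0,0.21,0],"angular":[0,0,0]},{"dp":[-0.01,0.21,0],"angular":[0,0,0]},{"dp":[-0.03,0.21,0],"angular":[0,0,0]},{"dp":[-0.04,0.2,0],"angular":[0,0,0]},{"dp":[-0.06,0.2,0],"angular":[0,0,0]}]'
python3 - <<'E'
from h import *
s=sense();p=s['tcp_pos'][:2]-[.566,.071];print(np.hypot(*p),np.degrees(np.arctan2(p[1],p[0])),s['force'],s['tcp_pos'][2])
E
python3 meas.py w2 | grep -E 'green|red|bush'
```

```text
t: 5.35
tcp_pos: [0.6412, 0.0976, 0.0623]
tool_rot: [0.989, 0.149, 0.0, 0.0]
force: [1.0, -3.9, -0.7]
finger_gap: 0.0
gripper_force: 1.5
0.07975058145043779 19.511356861830777 [ 1.03572529 -3.88990034 -0.68977676] 0.06225054645081225
red 1627 [212. 242.] [0.6455 0.1263 0.0716] [0.6451 0.1239 0.0595] 0.059
bush top ((0.6533107757568359, 0.10058300197124481), 0.027844948694109917) 767
```

```bash
python3 -m crank '[{"dp":[-0.08,0.2,0],"angular":[0,0,0]},{"dp":[-0.09,0.19,0],"angular":[0,0,0]},{"dp":[-0.11,0.18,0],"angular":[0,0,0]},{"dp":[-0.12,0.17,0],"angular":[0,0,0]},{"dp":[-0.13,0.16,0],"angular":[0,0,0]},{"dp":[-0.14,0.15,0],"angular":[0,0,0]},{"dp":[-0.16,0.14,0],"angular":[0,0,0]},{"dp":[-0.17,0.13,0],"angular":[0,0,0]},{"dp":[-0.18,0.11,0],"angular":[0,0,0]},{"dp":[-0.18,0.1,0],"angular":[0,0,0]},{"dp":[-0.19,0.08,0],"angular":[0,0,0]},{"dp":[-0.2,0.07,0],"angular":[0,0,0]},{"dp":[-0.2,0.05,0],"angular":[0,0,0]},{"dp":[-0.21,0.04,0],"angular":[0,0,0]},{"dp":[0,0,0],"angular":[0,0,0]},{"dp":[0,0,0],"angular":[0,0,0]}]'
python3 - <<'E'
from h import *
s=sense();p=s['tcp_pos'][:2]-[.566,.071];print(np.hypot(*p),np.degrees(np.arctan2(p[1],p[0])),s['force'],s['tcp_pos'][2])
E
python3 meas.py w3 | grep -E 'green|red|bush'
```

```text
t: 7.0
tcp_pos: [0.5746, 0.1507, 0.0621]
tool_rot: [0.989, 0.149, -0.002, -0.0]
force: [-0.3, 0.4, -0.3]
finger_gap: 0.002
gripper_force: 0.0
0.0802046521830081 83.8633211160516 [-0.30593015  0.42409573 -0.25197895] 0.06209733079232538
red 121 [218. 275.] [0.5687 0.1701 0.0724] [0.5627 0.1694 0.0627] 0.057
red 76 [181. 275.] [0.5644 0.1861 0.0738] [0.5586 0.1877 0.0645] 0.057
green 87 [197. 270.] [0.5619 0.182  0.063 ] [0.5514 0.1818 0.0468] 0.037
bush top ((0.5769681930541992, 0.11908946186304092), 0.06258489936590195) 1072
green ang 92.12450648969107 0.1110603785582511 ptr ang line 108.88576 mean 92.66603978229533 line offset at axis mm -24.958458 green off line mm -7.06962499277531
```

View pics/w3.png

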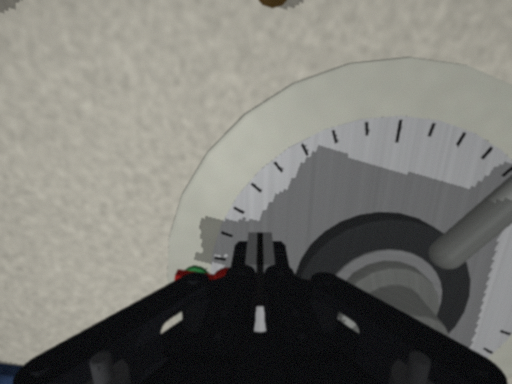

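The pointer is now close to the green disc, with red at (180–220,275) partly hidden by the gripper. I use the visible bare spoke on the right to get the angle.

```bash
cat > sp.py <<'E'
from h import *
d=snap('wrist');W=world(d)
# bare spoke at pointer-120: points above z .052, r 60..100, angles -60..0
x=W[...,0]-.566;y=W[...,1]-.071;r=np.hypot(x,y);a=np.degrees(np.arctan2(y,x))
m=(d['range_z']>0)&(W[...,2]>.058)&(W[...,2]<.068)&(r>.06)&(r<.1)&(a>-60)&(a<10)
print(m.sum(),'spoke',np.median(a[m]),'ptr',np.degrees(np.arctan2(np.median(y[m]),np.median(x[m])))+120, W[m].mean(0).round(4))
E
python3 sp.py
```

```text
1037 spoke -20.056615105414284 ptr 99.23576577683859 [0.6319 0.0463 0.0604]
```

```bash
python3 -m crank '[{"dp":[-0.08,0.01,0],"angular":[0,0,0]},{"dp":[-0.05,0,0],"angular":[0,0,0]},{"dp":[0,0,0],"angular":[0,0,0]},{"dp":[0,0,0],"angular":[0,0,0]}]'; python3 sp.py
```

```text
t: 7.5
tcp_pos: [0.5728, 0.1506, 0.0624]
tool_rot: [0.989, 0.149, 0.001, 0.0]
force: [2.3, 0.1, -2.0]
finger_gap: 0.002
gripper_force: 1.3
1059 spoke -19.140787098534396 ptr 100.2398766490734 [0.6325 0.0473 0.0604]
```

```bash
python3 -m crank '[{"dp":[-0.07,0,0],"angular":[0,0,0]},{"dp":[-0.06,0,0],"angular":[0,0,0]},{"dp":[0,0,0],"angular":[0,0,0]},{"dp":[0,0,0],"angular":[0,0,0]}]'; python3 sp.py
```

```text
t: 7.95
tcp_pos: [0.5679, 0.1506, 0.0623]
tool_rot: [0.989, 0.149, -0.0, -0.0]
force: [2.6, -0.5, -1.1]
finger_gap: -0.002
gripper_force: 0.8
1149 spoke -15.613886060631463 ptr 103.82033685584408 [0.6342 0.0513 0.0604]
```

```bash
python3 -m crank '[{"dp":[0.3,0,0],"angular":[0,0,0]},{"dp":[0.4,0,0],"angular":[0,0,0]},{"dp":[0,0,0.8],"angular":[0,0,0]},{"dp":[0,0,1],"angular":[0,0,0]},{"dp":[0,-0.4,1],"angular":[0,0,0]},{"dp":[0,-0.6,1],"angular":[0,0,0]},{"dp":[0,-0.6,1],"angular":[0,0,0]},{"dp":[0,-0.6,1],"angular":[0,0,0]},{"dp":[0,-0.6,1],"angular":[0,0,0]},{"dp":[0,-0.6,1],"angular":[0,0,0]},{"dp":[-0.3,-0.6,1],"angular":[0,0,0]},{"dp":[0,0,0.9],"angular":[0,0,0]},{"dp":[0,0,0],"angular":[0,0,0]},{"dp":[0,0,0],"angular":[0,0,0]}]'; python3 meas.py w4; python3 - <<'E'
import cv2
cv2.imwrite('pics/w4c.png',cv2.resize(cv2.imread('pics/w4.png')[70:250,130:410],None,fx=2.8,fy=2.8,interpolation=cv2.INTER_CUBIC))
E
```

```text
t: 9.4
tcp_pos: [0.5799, 0.0308, 0.3534]
tool_rot: [0.989, 0.149, -0.0, -0.0]
force: [-0.3, -0.1, -0.6]
finger_gap: -0.003
gripper_force: 0.0
red 351 [187. 159.] [0.5523 0.1464 0.0585] [0.5524 0.1393 0.0602] 0.061
orange 51 [341. 203.] [ 0.555  -0.1195  0.048 ] [ 0.5557 -0.1179  0.0544] 0.058
yellow 154 [375. 163.] [ 0.6331 -0.1405  0.0619] [ 0.6332 -0.1395  0.0628] 0.063
blue 65 [303. 164.] [ 0.5953 -0.0395  0.0375] [ 0.5954 -0.0395  0.0376] 0.038
bush top ((0.5658803582191467, 0.07097982615232468), 0.017772343009710312) 435
hub [ 0.58389746 -0.09472547  0.06290774] 264
axis fit [0.5658 0.0713 0.133 ]
```

View pics/w4c.png

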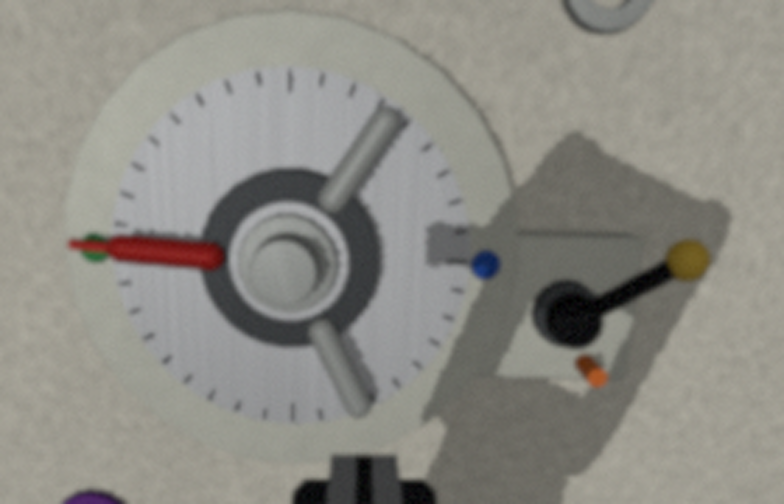

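The pointer overlaps the green disc at crop (85–100,245) but sits slightly clockwise of its centre. I refine the angle now.

```bash
cat > ang.py <<'E'
import sys
from h import *
C=np.array([.566,.071])
for f in sys.argv[1:]:
    z=np.load(f+'.npz');W=z['W'];hsv=cv2.cvtColor(z['img'],cv2.COLOR_BGR2HSV).astype(int);H,S=hsv[...,0],hsv[...,1]
    r=np.hypot(*(W[...,:2]-C).transpose(2,0,1))
    m=((H<6)|(H>174))&(S>120)&(r<.13)&(r>.03)&(W[...,2]>.045)&(W[...,2]<.07)
    P=W[m][:,:2]-C;a=np.degrees(np.arctan2(P[:,1],P[:,0]));rr=r[m]
    for lo,hi in((.04,.06),(.06,.08),(.08,.1),(.1,.13)):
        k=(rr>lo)&(rr<hi);print(f,lo,k.sum(),a[k].mean().round(2),a[k].min().round(1),a[k].max().round(1))
E
python3 ang.py w1 w4
```

```text
w1 0.04 129 -5.99 -15.8 4.0
w1 0.06 124 -5.97 -12.3 -0.2
w1 0.08 118 -5.9 -10.4 -1.4
w1 0.1 38 -5.82 -6.8 -4.8
w4 0.04 117 101.06 92.8 112.3
w4 0.06 111 101.16 95.5 107.3
w4 0.08 94 101.41 97.3 105.3
w4 0.1 31 101.8 100.6 102.7
```

```bash
python3 -m crank '[{"dp":[0.3,0.8,-0.7],"angular":[0,0,0]},{"dp":[0,0.8,-1],"angular":[0,0,0]},{"dp":[0,0.8,-1],"angular":[0,0,0]},{"dp":[0,0.8,-1],"angular":[0,0,0]},{"dp":[0,0.8,-1],"angular":[0,0,0]},{"dp":[0,0,-1],"angular":[0,0,0]},{"dp":[0,0,-1],"angular":[0,0,0]},{"dp":[0,0,-1],"angular":[0,0,0]},{"dp":[0,0,-1],"angular":[0,0,0]},{"dp":[0,0,-1],"angular":[0,0,0]},{"dp":[-0.2,0,0],"angular":[0,0,0]},{"dp":[-0.2,0,0],"angular":[0,0,0]},{"dp":[-0.2,0,0],"angular":[0,0,0]},{"dp":[-0.1,0,0],"angular":[0,0,0]},{"dp":[-0.05,0,0],"angular":[0,0,0]},{"dp":[0,0,0],"angular":[0,0,0]},{"dp":[0,0,0],"angular":[0,0,0]}]'; python3 sp.py
```

```text
t: 11.15
tcp_pos: [0.5678, 0.1507, 0.0633]
tool_rot: [0.989, 0.149, 0.001, 0.0]
force: [1.7, 1.2, 0.3]
finger_gap: 0.003
gripper_force: 0.6
1176 spoke -15.739349260420806 ptr 103.69996348054394 [0.6345 0.0511 0.0604]
```

```bash
python3 -m crank '[{"dp":[-0.08,0,0],"angular":[0,0,0]},{"dp":[-0.07,0,0],"angular":[0,0,0]},{"dp":[0,0,0],"angular":[0,0,0]},{"dp":[0,0,0],"angular":[0,0,0]}]'; python3 sp.py
```

```text
t: 11.6
tcp_pos: [0.5626, 0.1506, 0.0624]
tool_rot: [0.989, 0.149, 0.0, -0.0]
force: [2.0, 0.3, 1.3]
finger_gap: 0.001
gripper_force: 1.3
1236 spoke -12.17781250536214 ptr 107.32158311731865 [0.6356 0.0554 0.0604]
```

```bash
python3 -m crank '[{"dp":[0.3,0,0],"angular":[0,0,0]},{"dp":[0.4,0,0],"angular":[0,0,0]},{"dp":[0,0,0.8],"angular":[0,0,0]},{"dp":[0,0,1],"angular":[0,0,0]},{"dp":[0,-0.4,1],"angular":[0,0,0]},{"dp":[0,-0.6,1],"angular":[0,0,0]},{"dp":[0,-0.6,1],"angular":[0,0,0]},{"dp":[0,-0.6,1],"angular":[0,0,0]},{"dp":[0,-0.6,1],"angular":[0,0,0]},{"dp":[0,-0.6,1],"angular":[0,0,0]},{"dp":[-0.3,-0.6,1],"angular":[0,0,0]},{"dp":[0,0,0.9],"angular":[0,0,0]},{"dp":[0,0,0],"angular":[0,0,0]},{"dp":[0,0,0],"angular":[0,0,0]}]'; python3 meas.py w5|grep -E 'bush|hub|yel'; python3 ang.py w5; python3 - <<'E'
import numpy as np
a=np.radians(np.arange(-12,-112,-5));P=55*np.c_[np.cos(a),np.sin(a)]
d=np.diff(P,axis=0)/30
for i,x in enumerate(d):print(np.degrees(a[i+1]).round(1),x.round(2))
E
```

```text
t: 13.05
tcp_pos: [0.5737, 0.0307, 0.3529]
tool_rot: [0.989, 0.149, -0.001, -0.0]
force: [-0.6, -0.8, 0.4]
finger_gap: 0.001
gripper_force: 0.0
yellow 161 [377. 159.] [ 0.6334 -0.1412  0.0614] [ 0.6333 -0.1396  0.0627] 0.063
bush top ((0.5658862590789795, 0.07073026895523071), 0.01785103790462017) 431
hub [ 0.58330074 -0.09385669  0.06299418] 267
w5 0.04 116 104.69 96.2 114.8
w5 0.06 114 104.57 99.3 110.0
w5 0.08 102 104.97 100.9 109.5
w5 0.1 27 105.36 104.6 106.4
-17.0 [-0.04 -0.15]
-22.0 [-0.05 -0.15]
-27.0 [-0.07 -0.15]
-32.0 [-0.08 -0.14]
-37.0 [-0.09 -0.13]
-42.0 [-0.1  -0.12]
-47.0 [-0.11 -0.11]
-52.0 [-0.12 -0.1 ]
-57.0 [-0.13 -0.09]
-62.0 [-0.14 -0.08]
-67.0 [-0.14 -0.07]
-72.0 [-0.15 -0.06]
-77.0 [-0.15 -0.04]
-82.0 [-0.16 -0.03]
-87.0 [-0.16 -0.02]
-92.0 [-0.16 -0.  ]
-97.0 [-0.16  0.01]
-102.0 [-0.16  0.03]
-107.0 [-0.15  0.04]
```

Pointer at about 105° against 104.2° for green, roughly 1.6 mm off, which is good. Now the clamp.

```bash
python3 -m crank '[{"dp":[0.43,-0.91,-0.5],"angular":[0,0,0]},{"dp":[0.43,-0.91,-0.8],"angular":[0,0,0]},{"dp":[0.43,-0.91,-0.8],"angular":[0,0,0]},{"dp":[0.43,-0.91,-0.8],"angular":[0,0,0]},{"dp":[0.43,-0.91,-0.8],"angular":[0,0,0]},{"dp":[0,0,-1],"angular":[0,0,0]},{"dp":[0,0,-1],"angular":[0,0,0]},{"dp":[0,0,-1],"angular":[0,0,0]},{"dp":[0,0,-1],"angular":[0,0,0]},{"dp":[0,0,-1],"angular":[0,0,0]},{"dp":[0,0,-1],"angular":[0,0,0]},{"dp":[0,0,0],"angular":[0,0,0]}]'
python3 -m crank '[{"dp":[-0.04,-0.15,0],"angular":[0,0,0]},{"dp":[-0.05,-0.15,0],"angular":[0,0,0]},{"dp":[-0.07,-0.15,0],"angular":[0,0,0]},{"dp":[-0.08,-0.14,0],"angular":[0,0,0]},{"dp":[-0.09,-0.13,0],"angular":[0,0,0]},{"dp":[-0.1,-0.12,0],"angular":[0,0,0]},{"dp":[-0.11,-0.11,0],"angular":[0,0,0]},{"dp":[-0.12,-0.1,0],"angular":[0,0,0]},{"dp":[-0.13,-0.09,0],"angular":[0,0,0]},{"dp":[-0.14,-0.08,0],"angular":[0,0,0]},{"dp":[-0.14,-0.07,0],"angular":[0,0,0]}]'
python3 meas.py w6|grep -E 'yel'
```

```text
t: 14.3
tcp_pos: [0.6337, -0.1037, 0.0558]
tool_rot: [0.989, 0.149, -0.006, -0.003]
force: [-0.8, 1.1, 0.2]
finger_gap: 0.0
gripper_force: 0.0
t: 15.4
tcp_pos: [0.6072, -0.1452, 0.0624]
tool_rot: [0.989, 0.149, 0.001, 0.0]
force: [1.8, 3.7, -0.1]
finger_gap: -0.001
gripper_force: 1.6
yellow 95 [297. 273.] [ 0.6131 -0.1634  0.0716] [ 0.6085 -0.1658  0.0626] 0.057
```

```bash
python3 -m crank '[{"dp":[-0.15,-0.06,0],"angular":[0,0,0]},{"dp":[-0.15,-0.04,0],"angular":[0,0,0]},{"dp":[-0.16,-0.03,0],"angular":[0,0,0]},{"dp":[-0.16,-0.02,0],"angular":[0,0,0]},{"dp":[0,0,0],"angular":[0,0,0]},{"dp":[0,0,0],"angular":[0,0,0]}]'
python3 -m crank '[{"dp":[-0.1,0,0],"angular":[0,0,0]},{"dp":[-0.1,0,0],"angular":[0,0,0]},{"dp":[0,0,0],"angular":[0,0,0]}]'
python3 -m crank '[{"dp":[-0.1,0,0],"angular":[0,0,0]},{"dp":[-0.1,0.02,0],"angular":[0,0,0]},{"dp":[0,0,0],"angular":[0,0,0]}]'; python3 meas.py w7|grep -E 'yel'
```

```text
t: 16.05
tcp_pos: [0.5875, -0.1495, 0.0624]
tool_rot: [0.989, 0.149, -0.001, 0.0]
force: [0.9, -0.6, 1.4]
finger_gap: 0.0
gripper_force: 0.4
t: 16.35
tcp_pos: [0.5821, -0.149, 0.0624]
tool_rot: [0.989, 0.149, 0.0, 0.0]
force: [3.0, 0.7, 0.3]
finger_gap: -0.002
gripper_force: 1.2
t: 16.65
tcp_pos: [0.581, -0.1499, 0.0632]
tool_rot: [0.989, 0.148, 0.005, 0.003]
force: [11.0, 0.6, -2.9]
finger_gap: 0.002
gripper_force: 4.5
yellow 87 [260. 310.] [ 0.5649 -0.1555  0.0779] [ 0.5598 -0.1574  0.0703] 0.065
```

Force rose to 11 N with no further motion, so the lever is at the stop. I back off and verify.

```bash
python3 -m crank '[{"dp":[0.4,0,0],"angular":[0,0,0]},{"dp":[0.5,0,0],"angular":[0,0,0]},{"dp":[0,0,0.8],"angular":[0,0,0]},{"dp":[0,0,1],"angular":[0,0,0]},{"dp":[0,0.4,1],"angular":[0,0,0]},{"dp":[0,0.6,1],"angular":[0,0,0]},{"dp":[0,0.6,1],"angular":[0,0,0]},{"dp":[0,0.6,1],"angular":[0,0,0]},{"dp":[0,0.6,1],"angular":[0,0,0]},{"dp":[-0.2,0.6,1],"angular":[0,0,0]},{"dp":[-0.2,0.6,1],"angular":[0,0,0]},{"dp":[0,0.6,0.9],"angular":[0,0,0]},{"dp":[0,0.6,0],"angular":[0,0,0]},{"dp":[0,0.6,0],"angular":[0,0,0]},{"dp":[0,0,0],"angular":[0,0,0]},{"dp":[0,0,0],"angular":[0,0,0]}]'; python3 meas.py w8; python3 ang.py w8; python3 - <<'E'
import cv2
cv2.imwrite('pics/w8c.png',cv2.resize(cv2.imread('pics/w8.png')[40:260,110:430],None,fx=2.5,fy=2.5,interpolation=cv2.INTER_CUBIC))
E
```

```text
t: 18.3
tcp_pos: [0.59, 0.0253, 0.3525]
tool_rot: [0.989, 0.149, -0.002, 0.0]
force: [0.1, 0.1, -0.1]
finger_gap: -0.003
gripper_force: 0.0
red 349 [182. 166.] [0.5477 0.1456 0.0588] [0.5487 0.1381 0.0601] 0.06
orange 56 [336. 206.] [ 0.5556 -0.1193  0.0485] [ 0.5563 -0.1182  0.0541] 0.058
yellow 123 [361. 213.] [ 0.5603 -0.1593  0.0618] [ 0.5608 -0.1582  0.0627] 0.063
green 44 [159. 161.] [0.5401 0.1811 0.0378] [0.5403 0.1818 0.0376] 0.038
blue 65 [298. 168.] [ 0.5961 -0.04    0.038 ] [ 0.5961 -0.0399  0.0377] 0.038
bush top ((0.5656411647796631, 0.07086645066738129), 0.0179141815751791) 428
hub [ 0.5819728  -0.08921413  0.06298404] 280
axis fit [0.5658 0.0711 0.133 ]
green ang 103.23622890172223 0.11313338230292917 ptr ang line 105.72037 mean 104.4527127840124 line offset at axis mm -1.56595 green off line mm -3.3375712608478625
w8 0.04 117 104.21 96.6 114.8
w8 0.06 102 104.33 99.3 109.2
w8 0.08 97 104.65 100.2 108.8
w8 0.1 37 105.32 104.3 106.3
```

View pics/w8c.png

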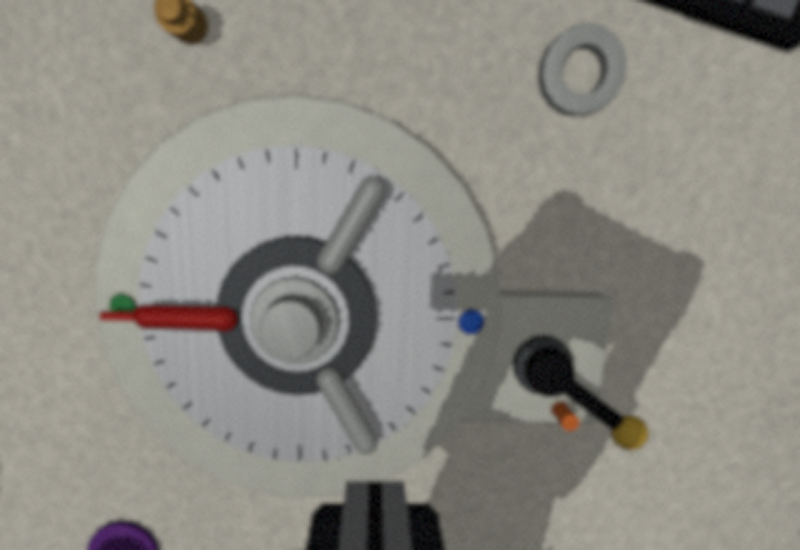

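Pointer holds at about 104.5–105°. The lever has turned about 1.15 rad from its start, and I see an apparent gap to the orange post at crop (565,415). That may not be fully home, so I push again, further.

```bash
python3 -m crank '[{"dp":[0.35,-0.9,0],"angular":[0,0,0]},{"dp":[0,-0.9,-0.5],"angular":[0,0,0]},{"dp":[0,-0.9,-0.5],"angular":[0,0,0]},{"dp":[0,-0.9,-0.5],"angular":[0,0,0]},{"dp":[0,-0.9,-0.6],"angular":[0,0,0]},{"dp":[0,-0.9,-0.6],"angular":[0,0,0]},{"dp":[0,-0.45,-1],"angular":[0,0,0]},{"dp":[0,0,-1],"angular":[0,0,0]},{"dp":[0,0,-1],"angular":[0,0,0]},{"dp":[0,0,-1],"angular":[0,0,0]},{"dp":[0,0,-1],"angular":[0,0,0]},{"dp":[0,0,-1],"angular":[0,0,0]},{"dp":[0,0,-1],"angular":[0,0,0]},{"dp":[-0.2,0,0],"angular":[0,0,0]},{"dp":[-0.2,0,0],"angular":[0,0,0]},{"dp":[-0.1,0,0],"angular":[0,0,0]},{"dp":[0,0,0],"angular":[0,0,0]}]'
python3 -m crank '[{"dp":[-0.1,0,0],"angular":[0,0,0]},{"dp":[-0.1,0,0],"angular":[0,0,0]},{"dp":[0,0,0],"angular":[0,0,0]}]'
python3 -m crank '[{"dp":[-0.1,0.02,0],"angular":[0,0,0]},{"dp":[-0.1,0.02,0],"angular":[0,0,0]},{"dp":[0,0,0],"angular":[0,0,0]}]'
python3 -c "
import sys;sys.path.insert(0,'.')
from h import *
d=snap('wrist');cv2.imwrite('pics/w9.png',d['image'])"
```

```text
t: 20.05
tcp_pos: [0.5868, -0.1506, 0.0641]
tool_rot: [0.989, 0.149, 0.001, 0.001]
force: [0.4, 1.5, -0.3]
finger_gap: 0.0
gripper_force: 0.0
t: 20.35
tcp_pos: [0.5816, -0.1503, 0.0633]
tool_rot: [0.989, 0.149, 0.001, 0.001]
force: [1.3, -0.0, 1.0]
finger_gap: 0.0
gripper_force: 0.8
t: 20.65
tcp_pos: [0.5807, -0.1503, 0.0638]
tool_rot: [0.989, 0.148, 0.007, 0.003]
force: [10.7, 0.8, -2.2]
finger_gap: 0.004
gripper_force: 4.6
```

View pics/w9.png

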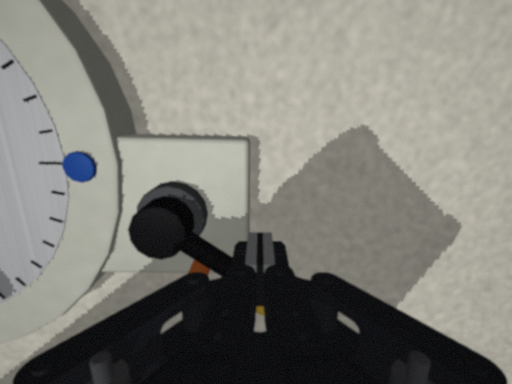

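The lever stalls at the same place at 11 N, over five times its friction, and in this view the bar lies right against the orange post at (200,268), so it is home. I retract and hand in.

```bash
python3 -m crank '[{"dp":[0.4,0,0],"angular":[0,0,0]},{"dp":[0.5,0,0],"angular":[0,0,0]},{"dp":[0,0,0.8],"angular":[0,0,0]},{"dp":[0,0,1],"angular":[0,0,0]},{"dp":[0,0.4,1],"angular":[0,0,0]},{"dp":[0,0.6,1],"angular":[0,0,0]},{"dp":[0,0.6,1],"angular":[0,0,0]},{"dp":[0,0.6,1],"angular":[0,0,0]},{"dp":[0,0.6,1],"angular":[0,0,0]},{"dp":[-0.2,0.6,1],"angular":[0,0,0]},{"dp":[-0.2,0.6,1],"angular":[0,0,0]},{"dp":[0,0.6,0.9],"angular":[0,0,0]},{"dp":[0,0,0],"angular":[0,0,0]},{"dp":[0,0,0],"angular":[0,0,0]}]'; python3 meas.py w10|grep -E 'yel|bush|green'; python3 ang.py w10; python3 -c "
from station import order;print(order.sign_off())"
```

```text
t: 22.1
tcp_pos: [0.589, -0.0105, 0.3533]
tool_rot: [0.989, 0.149, -0.0, 0.0]
force: [-0.1, 0.9, -1.0]
finger_gap: 0.0
gripper_force: 0.0
yellow 133 [341. 207.] [ 0.5593 -0.1593  0.0625] [ 0.5603 -0.1588  0.0628] 0.063
green 40 [137. 154.] [0.5402 0.1817 0.0374] [0.5404 0.1819 0.0379] 0.038
bush top ((0.5660413503646851, 0.07047910988330841), 0.018003232777118683) 438
green ang 103.10039046797057 0.11363445466898155 ptr ang line 106.51052 mean 104.70006314222715 line offset at axis mm -1.9823462 green off line mm -4.776952780551101
w10 0.04 121 104.48 96.3 115.2
w10 0.06 113 104.72 99.3 110.6
w10 0.08 89 104.93 101.1 108.7
w10 0.1 28 105.57 104.4 106.2
the job is handed in; nothing more can be done
None
```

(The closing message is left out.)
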